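Build the two shoe-care towers on the counter risers

TASK

Dress the counter with the new shoe-care range. First build the tower on the oblong riser from the bottom up: the long black carton in the middle of the riser and lengthwise along it, the wide flat tin centred on the carton, the small carton centred on the tin; only then stand the white jar in the middle of the round riser and put the little tin centred on its cap. Leave everything standing straight and free, and do not shift the watch on its stand or the phone.

Things in the scene. Friction and masses are not known exactly. Their poses are not given: they have to be found in the camera images.
- long_carton_mid (a point): Centre (half-way up) of the long black lidded carton, loose: 110 long (its x) by 62 wide (its y) by 44 mm high, solid, about 220 g. It lies flat on the counter, 44 mm high side upright; take it across its width.
- small_carton_mid (a point): Centre of the small black lidded carton, loose: 56 (its x) by 44 (its y) by 36 mm high, about 80 g, upright on the counter.
- wide_tin_mid (a point): Centre of the wide flat round tin of bare metal, loose: diameter 60, height 26 mm, flat top and bottom, about 110 g.
- little_tin_mid (a point): Centre of the little round tin of bare metal, loose: diameter 40, height 22 mm, about 50 g.
- jar_mid (a point): Centre of the round white jar with a flat black cap, loose: diameter 44, height 52 mm with its cap, about 140 g, upright on the counter.
- oblong_riser_top (a point): Centre of the top of the oblong riser, a clear block with a grey felt top, fixed: 150 long (its x) by 110 wide (its y), its top 30 mm above the counter.
- round_riser_top (a point): Centre of the top of the round riser, a clear disc with a grey felt top, fixed: diameter 116, its top 30 mm above the counter.
- watch_stand: Loose bystander, leave alone: a wristwatch on a grey roll on a dark stand, 70 by 60 mm and 79 mm high; origin at the centre of its underside.
- phone: Loose bystander, leave alone: a phone in a brown case lying flat, 148 by 72 by 9 mm, its x along its length; origin at the centre of its underside.
Not all that is in view belongs to the job. What is shaped like the part that bears little_tin_mid but orange is not meant.

How it is judged:
By the outcome, as a careful person would: the job done as asked, in the order asked, and still so for the second after the job is handed in, with the robot touching nothing.
It also fails if it takes over 134 s, if anything falls off the work surface, if the arm or the gripper's body presses on something with over 40 N, if the wrist force passes 120 N, or if a joint passes its speed limit or range.

ROBOT

A 7-joint arm with a two-finger parallel gripper is mounted at the origin on the work surface. World frame = base frame: x ahead of the robot, y to its left, z up, the work surface at z = 0. Lengths are in m, angles in rad, forces in N, time in s.
With the tool pointing down it reaches from about 0.35 to 0.9 m from the base axis. Payload 8.1 kg.
Tool frame: the origin (TCP) lies midway between the tips of the shut fingers; the grasp point (between the pads) lies 19 mm behind it; z points along the fingers, y is the line along which they close (so a half turn about z gives the same grasp; the last joint's range is limited). The gripper opens to 92 mm and grips with 3 to 60 N. Pads are 19 mm wide; open, the fingers measure 130 mm over their backs; the gripper's body (75 mm by 190 mm) begins 47 mm behind the grasp point.
Start: joints at [1.054, 0.434, 0.025, 1.573, -0.012, 1.134, -0.075], TCP at [0.251, -0.572, 0.227] pointing down, gripper open.
Joint ranges: [-2.62, 2.62], [-0.44, 2.09], [-1.27, 1.32], [0.08, 2.57], [-1.32, 4.46], [0.12, 2], [-2.74, 2.74]. Speed limits (rad/s): [2.22, 2.22, 3.01, 3.01, 3.14, 3.14, 3.14].

INTERFACE

Orientations are given as a rotation vector (axis times angle).
In Python, from cell import arm gives the robot as it stands.
- The arm moves only by the tool move_arm, never from a script. Its argument "motion" is a list of rows, each an object of numbers: "tx", "ty", "tz": the shift along the tool's x, y, z normalised to -1 to 1, where 1 is 1000 mm; "twist": the turn about the tool's z normalised to -1 to 1, where 1 is pi/2 rad. In form: [{"tx": .., "ty": .., "tz": .., "twist": ..}, ...]. A call has 1 to 12 rows; each row shifts and turns the commanded pose from where the row before left it, along the tool's axes as they then stand; what a row does not reach is not made up. A row lasts 1/10 s, in which the tool goes at most 50 mm and 8.59 degrees, less where a joint would pass 70% of its speed; a pose out of reach is approached as far as the arm can. A call with a number of a shift or a turn outside -1 to 1 is refused whole. A call with a gripper value outside its range is refused whole. "gripper" is the gripper's target within -1 to 1 (shut at 1, half-way at 0, fully open at -1), set as the call begins (left out, the last holds). The fingers move at their own pace and stop on an object; "squeeze" is the grip in N (left out, the last holds). Time passes only in rows, so rows that do not move let the fingers close. It gives the time, the measured TCP pose, the force, the opening and the grip force at its end, in the units of the state.
- arm.observe(): the state, without advancing time (a new reading comes with each control period).
- arm.get_image(name): name is "scene" or "top" or "wrist"; returns the picture (400x640x3 uint8, red, green, blue); there is no depth.
- arm.calibration(name): a dict with "K" (3x3 intrinsics, pixels), "k1" (the pictures are not rectified: a ray, as slopes to the right and down, at radius r is drawn at 1 + k1 r^2 times it, then the intrinsics apply), "T" (4x4, takes a point from camera to world coordinates). Camera axes: x right, y down, z forward; pixel columns grow to the right and rows downward; lengths in m; the calibration is good to about 2 mm. A picture is of the moment at which its call begins: read the wrist's pose just before it. calibration takes no time and is no camera call; for the wrist camera it gives the pose at the moment of the call.
- arm.sign_off(): hands the job in; it is judged then, once.
Trained networks look in the newest picture that a camera, given by its name, has taken for a name from the list of things; names that differ only in an ending like _2 or _b are one class to them, and where a whole thing is asked for, a point or a joint stands for the part that bears it (a point fixed in the world has none). Each returns a list of dicts, best first, with "conf" (0 to 1); they miss things now and then, are a little off and sometimes report something else, mostly with a low value. They report only what shows in the picture. A call takes as long as a camera call. They do not tell look-alikes from the thing itself.
- arm.look_for(camera, query): "point" ([column, row] as shares, 0 to 1, of the picture: columns of its width, rows of its height, amid what is visible of it).
- arm.regions_of(camera, query): "region" (400x640 bool, what is visible of it) and "point" ([column, row] as shares, 0 to 1, of the picture: columns of its width, rows of its height, amid what is visible of it).
- arm.place_of(camera, query): "point" ([column, row] as shares, 0 to 1, of the picture: columns of its width, rows of its height: a listed point, or the origin of a listed thing).
The state is a dict: "clock": time; "joints": joint angles; "dq": joint speeds; "joint_efforts": joint torques, N m; "position": TCP position; "ee_rot": TCP orientation; "force": force on the tool from outside, world axes, zero at the start; "ft_torque": the same for the moment, N m; "width": opening from 0.0 (shut) to 1.0 (fully open); "gripper_force": force on a finger pad.
Only numpy, scipy, OpenCV 4.12 (cv2) and the standard library are available. Lean on these libraries where they do the work, as an engineer would, in place of code of your own. Each camera call takes 0.05 s, during which the arm holds its last target. There are 200 camera calls.

## Working session

There is one attempt and no reset: what is moved stays moved. The work goes in short steps, Python scripts to look and compute and a tool call to move; the robot and the scene stay as the last step left them, time stands still between calls to the robot, and variables do not carry over. Pictures are saved under pics/ and viewed, at most 14 in all, crops included, and the job is handed in when it is done.

Besides the shell and the picture viewer there is one more tool, called after "Emit:" by a JSON object that holds its "op" and its "data", one argument or row to a line. move_arm: Moves the arm, as the interface text tells. Scaled input: -1 to 1 covers 1000 mm each way for a shift and pi/2 rad each way for a turn. Its arguments: {"type":"object","properties":{"motion":{"type":"array","items":{"type":"object","properties":{"tx":{"type":"number"},"ty":{"type":"number"},"tz":{"type":"number"},"twist":{"type":"number"}}}},"gripper":{"type":"number"},"squeeze":{"type":"number"}},"required":["motion"]}

```bash
ls; mkdir -p pics; cat > h.py <<'E'
import numpy as np, cv2
from cell import arm
def ray(cam,px,cal=None):
    c=cal or arm.calibration(cam);K=np.array(c["K"]);T=np.array(c["T"])
    d=np.array([(px[0]-K[0,2])/K[0,0],(px[1]-K[1,2])/K[1,1]]);u=d.copy()
    for _ in range(30): u=d/(1+c["k1"]*(u@u))
    return T[:3,3],T[:3,:3]@np.array([u[0],u[1],1])
def at(cam,px,z,cal=None):
    o,d=ray(cam,px,cal);return o+d*(z-o[2])/d[2]
def save(cam,n):
    im=arm.get_image(cam);cv2.imwrite(f"pics/{n}.png",im[:,:,::-1]);return im
E
cat > a.py <<'E'
from h import *
s=arm.observe();print({k:np.round(v,3).tolist() for k,v in s.items()})
save("top","top0");save("scene","scene0")
Z=dict(long_carton_mid=.022,small_carton_mid=.018,wide_tin_mid=.013,little_tin_mid=.011,jar_mid=.026,oblong_riser_top=.03,round_riser_top=.03,watch_stand=0,phone=0)
for n,z in Z.items():
  for cam in("top","scene"):
    for r in arm.place_of(cam,n)[:3]:
        p=np.array(r["point"])*[640,400];print(n,cam,round(r["conf"],2),p.round(),at(cam,p,z).round(3))
for c in("top","scene","wrist"):
    k=arm.calibration(c);print(c,np.round(k["K"],1).tolist(),k["k1"],np.round(k["T"],3).tolist())
E
python3 a.py
```

```text
pics
{'clock': 0.0, 'joints': [1.054, 0.435, 0.025, 1.574, -0.012, 1.134, -0.075], 'dq': [-0.002, 0.0, -0.0, 0.002, -0.001, -0.001, -0.001], 'joint_efforts': [-0.0, -66.785, 0.985, -31.446, -0.061, 0.042, 0.0], 'position': [0.251, -0.572, 0.226], 'ee_rot': [-3.073, -0.645, 0.001], 'force': [-0.292, -0.182, 1.282], 'ft_torque': [0.001, -0.059, 0.023], 'gripper_force': 0.0, 'width': 1.002}
long_carton_mid top 0.69 [270. 227.] [0.442 0.12  0.022]
long_carton_mid scene 0.6 [340. 170.] [0.434 0.125 0.022]
small_carton_mid top 0.67 [372. 227.] [ 0.448 -0.129  0.018]
small_carton_mid scene 0.53 [280. 222.] [ 0.45  -0.138  0.018]
wide_tin_mid scene 0.66 [335. 212.] [0.534 0.008 0.013]
wide_tin_mid scene 0.47 [407. 195.] [0.643 0.219 0.013]
little_tin_mid top 0.71 [455. 242.] [ 0.419 -0.337  0.011]
little_tin_mid top 0.53 [449. 272.] [ 0.344 -0.319  0.011]
little_tin_mid top 0.53 [485. 267.] [ 0.357 -0.41   0.011]
little_tin_mid scene 0.74 [213. 231.] [ 0.333 -0.31   0.011]
little_tin_mid scene 0.7 [188. 258.] [ 0.356 -0.416  0.011]
little_tin_mid scene 0.54 [220. 259.] [ 0.422 -0.346  0.011]
[... 454 characters left out ...]
0.64 [160. 150.] [0.634 0.413 0.   ]
phone scene 0.8 [446. 164.] [ 0.643  0.412 -0.   ]
top [[417.0, 0.0, 326.1], [0.0, 417.0, 197.1], [0.0, 0.0, 1.0]] -0.05404368252908545 [[0.025, -0.983, 0.183, 0.331], [-0.999, -0.03, -0.023, 0.009], [0.028, -0.182, -0.983, 1.032], [0.0, 0.0, 0.0, 1.0]]
scene [[456.6, 0.0, 328.6], [0.0, 456.6, 196.8], [0.0, 0.0, 1.0]] -0.0642287591187905 [[0.667, 0.636, -0.389, 1.039], [0.745, -0.58, 0.33, -0.443], [-0.015, -0.509, -0.86, 1.251], [0.0, 0.0, 0.0, 1.0]]
wrist [[358.8, 0.0, 316.7], [0.0, 358.8, 193.3], [0.0, 0.0, 1.0]] -0.03126229240977584 [[0.403, -0.884, -0.237, 0.316], [-0.915, -0.389, -0.103, -0.545], [-0.001, 0.258, -0.966, 0.386], [0.0, 0.0, 0.0, 1.0]]
```

View pics/top0.png

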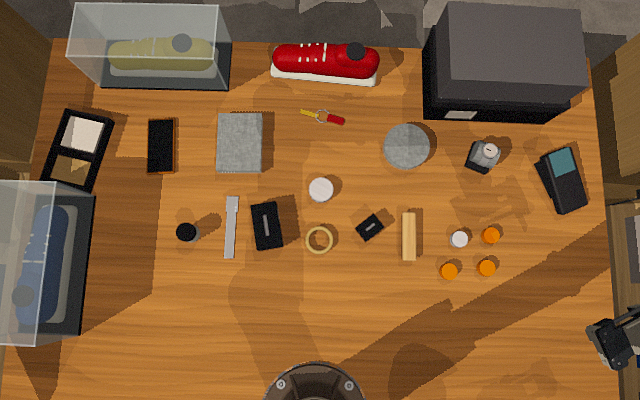

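View pics/scene0.png

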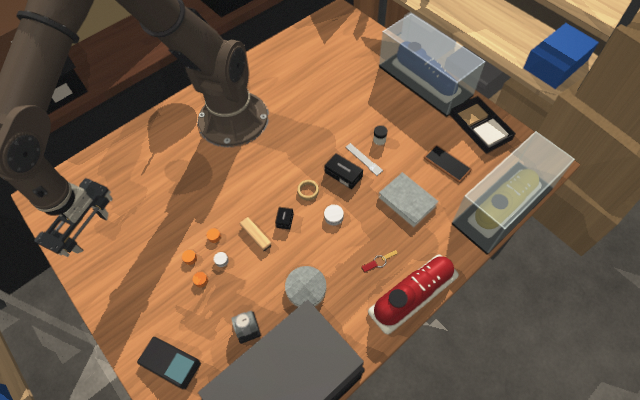

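```bash
python3 - <<'E'
import cv2
im=cv2.imread("pics/top0.png")
cv2.imwrite("pics/crop0.png",cv2.resize(im[215:295,420:520],None,fx=6,fy=6,interpolation=cv2.INTER_CUBIC))
E
```

```text
(no output)
```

View pics/crop0.png

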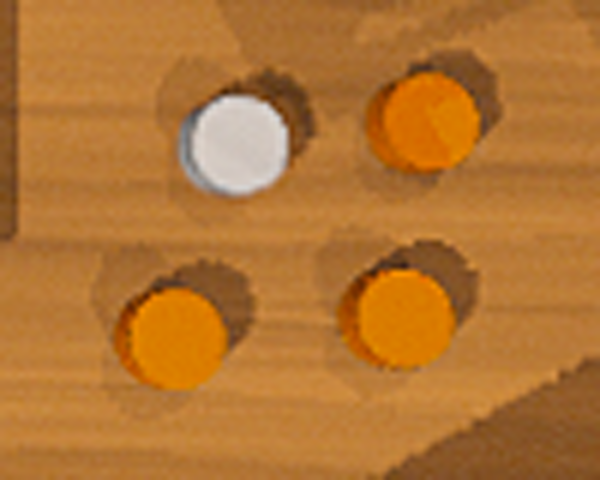

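The top picture shows the long carton at (267,226), small carton (370,228), wide tin (321,189), jar (187,232), oblong riser (239,141) and round riser (406,146). Look-alikes for the little tin are the orange ones at (491,235), (487,268) and (449,272). The bare-metal one at (459,240) is the right one, and the close crop confirms it. The tape ring (319,240) and the wide tin could be confused with each other; the wide tin is the solid disc at (321,189).

```bash
cat >> h.py <<'E'
from scipy.optimize import minimize
def box(l,w): return np.array([[l,w],[-l,w],[-l,-w],[l,-w]])/2
def disc(d): t=np.linspace(0,2*np.pi,40,endpoint=False);return np.c_[np.cos(t),np.sin(t)]*d/2
SH=dict(long_carton_mid=(box(.11,.062),.044),small_carton_mid=(box(.056,.044),.036),wide_tin_mid=(disc(.06),.026),little_tin_mid=(disc(.04),.022),jar_mid=(disc(.044),.052),oblong_riser_top=(box(.15,.11),.03),round_riser_top=(disc(.116),.03),watch_stand=(box(.07,.06),.079),phone=(box(.148,.072),.009))
def proj(c,P):
    T=np.linalg.inv(np.array(c["T"]));q=P@T[:3,:3].T+T[:3,3];u=q[:,:2]/q[:,2:]
    u=u*(1+c["k1"]*(u**2).sum(1))[:,None];K=np.array(c["K"]);return u*[K[0,0],K[1,1]]+[K[0,2],K[1,2]]
def fit(cam,name,x0,zb=0,zt=None,yaw=True,region=None,cal=None):
    """silhouette fit of a standing prism to the region: x,y,yaw,iou"""
    poly,h=SH[name];zt=zb+h if zt is None else zt;c=cal or arm.calibration(cam)
    if region is None:
        o=c;rs=arm.regions_of(cam,name);t=proj(o,np.array([[x0[0],x0[1],(zb+zt)/2]]))[0]
        rs=[r for r in rs if np.linalg.norm(np.array(r["point"])*[640,400]-t)<60]
        if not rs: return None
        region=min(rs,key=lambda r:np.linalg.norm(np.array(r["point"])*[640,400]-t))["region"]
    S=4;ys,xs=np.nonzero(region);a,b=max(xs.min()-40,0),max(ys.min()-40,0);e,f=xs.max()+40,ys.max()+40
    R=cv2.resize(np.ascontiguousarray(region[b:f,a:e]).astype(np.uint8),None,fx=S,fy=S,interpolation=cv2.INTER_NEAREST)
    def cost(p):
        y=p[2] if yaw else 0;M=np.array([[np.cos(y),-np.sin(y)],[np.sin(y),np.cos(y)]])
        q=poly@M.T+p[:2];P=np.r_[np.c_[q,np.full(len(q),zb)],np.c_[q,np.full(len(q),zt)]]
        H=cv2.convexHull(((proj(c,P)-[a,b]+.5)*S*16).astype(np.int32))
        m=np.zeros_like(R);cv2.fillConvexPoly(m,H,1,shift=4)
        return 1-(m&R).sum()/max((m|R).sum(),1)
    best=None
    for y0 in ([x0[2]] if len(x0)>2 and yaw else ([-.6,0,.6] if yaw else [0])):
        s=np.array([[0,0,0],[.015,0,0],[0,.015,0],[0,0,.3]])+[x0[0],x0[1],y0]
        r=minimize(cost,s[0],method="Nelder-Mead",options=dict(initial_simplex=s,xatol=1e-4,fatol=1e-4))
        if best is None or r.fun<best.fun: best=r
    return np.r_[best.x,1-best.fun].round(4)
E
cat > b.py <<'E'
from h import *
G=dict(long_carton_mid=(.44,.12),small_carton_mid=(.449,-.132),wide_tin_mid=(.537,.008),little_tin_mid=(.42,-.34),jar_mid=(.428,.316),oblong_riser_top=(.656,.208),round_riser_top=(.657,-.214),watch_stand=(.633,-.405),phone=(.64,.413))
im={c:arm.get_image(c) for c in("top","scene")}
for n,g in G.items():
  for cam in("top","scene"):
    y="disc" if len(SH[n][0])>4 else ""
    print(n,cam,fit(cam,n,g,yaw=not y), fit(cam,n,g,zb=.029,zt=.03,yaw=not y) if "riser" in n else "")
E
python3 b.py
```

```text
long_carton_mid top [0.4438 0.1272 0.1995 0.9626] 
long_carton_mid scene [0.4411 0.1305 0.1786 0.8839] 
small_carton_mid top [ 0.4473 -0.1231 -0.8728  0.9217] 
small_carton_mid scene [ 0.4446 -0.1213 -0.8539  0.9163] 
wide_tin_mid top [ 5.373e-01 -6.000e-04  1.449e-01  9.478e-01] 
wide_tin_mid scene [5.383e-01 3.000e-04 1.197e-01 9.259e-01] 
little_tin_mid top [ 0.42 -0.34  0.    0.  ] 
little_tin_mid scene [ 0.4237 -0.3443  0.1088  0.8895] 
jar_mid top [0.4242 0.3169 0.0386 0.948 ] 
jar_mid scene [0.4189 0.3184 0.123  0.9338] 
oblong_riser_top top [0.6544 0.2078 0.0366 0.9761] [0.6495 0.2053 0.0312 0.9353]
oblong_riser_top scene [0.6526 0.2106 0.0328 0.9651] [0.6579 0.2016 0.0231 0.8783]
round_riser_top top [ 0.6581 -0.2135  0.0848  0.976 ] [ 0.6553 -0.2114  0.1546  0.9112]
round_riser_top scene [ 0.6567 -0.2143  0.2484  0.8913] [ 0.6601 -0.2155 -0.0163  0.917 ]
watch_stand top [ 0.6318 -0.3984  0.8472  0.7638] 
watch_stand scene None 
phone top [0.644  0.4115 0.1093 0.8952] 
phone scene [0.6411 0.4143 0.0925 0.8634]
```

```bash
cat >> h.py <<'E'
from scipy.spatial.transform import Rotation as Ro
def go(x,y,z,yaw=None,note=""):
    """needed: twist first, then shift, in tool units"""
    s=arm.observe();R=Ro.from_rotvec(s["ee_rot"]).as_matrix();p=np.array(s["position"])
    y0=np.arctan2(R[1,0],R[0,0]);tw=0
    if yaw is not None: tw=-((yaw-y0+np.pi)%(2*np.pi)-np.pi)
    R2=R@Ro.from_rotvec([0,0,tw]).as_matrix();d=R2.T@(np.array([x,y,z])-p)
    n=max(1,int(np.ceil(np.linalg.norm(d)/.045)))
    print(note,"pos",p.round(4),"yaw",y0.round(4),"tilt",R[:2,2].round(4),"w",round(s["width"],3),"t",round(s["clock"],1),"q7",round(s["joints"][6],2))
    print(" twist",round(tw/(np.pi/2),4),"rows>=",int(np.ceil(abs(tw)/.149)),"| shift",d.round(4),"rows>=",n,"per",(d/n).round(5))
E
python3 -c "
from h import *
go(.4425,.1285,.16,.19)"
```

```text
pos [ 0.2513 -0.5723  0.2267] yaw 0.4137 tilt [ 0. -0.] w 0.999 t 2.2 q7 -0.08
 twist 0.1424 rows>= 2 | shift [ 0.3201 -0.6521  0.0667] rows>= 17 per [ 0.01883 -0.03836  0.00392]
```

Emit:
{"op": "move_arm", "data": {
  "motion": [
    {"twist": 0.071},
    {"twist": 0.071},
    {"tx": 0.018, "ty": -0.036, "tz": 0},
    {"tx": 0.018, "ty": -0.036, "tz": 0},
    {"tx": 0.018, "ty": -0.036, "tz": 0},
    {"tx": 0.018, "ty": -0.036, "tz": 0},
    {"tx": 0.018, "ty": -0.036, "tz": 0},
    {"tx": 0.018, "ty": -0.036, "tz": 0},
    {"tx": 0.018, "ty": -0.036, "tz": 0},
    {"tx": 0.018, "ty": -0.036, "tz": 0},
    {"tx": 0.018, "ty": -0.036, "tz": 0},
    {"tx": 0.018, "ty": -0.036, "tz": 0}
  ],
  "gripper": -1,
  "squeeze": 20
}}

```text
invalid input
```

Emit:
{"op": "move_arm", "data": {
  "motion": [
    {"tx": 0.018, "ty": -0.036, "tz": 0.01},
    {"tx": 0.018, "ty": -0.036, "tz": 0.01},
    {"tx": 0.018, "ty": -0.036, "tz": 0.01},
    {"tx": 0.018, "ty": -0.036, "tz": 0.01},
    {"tx": 0.018, "ty": -0.036, "tz": 0.01},
    {"tx": 0.018, "ty": -0.036, "tz": 0.01},
    {"tx": 0.018, "ty": -0.036, "tz": 0.007},
    {"tx": 0.018, "ty": -0.036, "tz": 0},
    {"tx": 0, "ty": 0, "tz": 0}
  ]
}}

```text
invalid input
```

```bash
cat > w.py <<'E'
import sys
from h import *
n=sys.argv[1];x0=[float(v) for v in sys.argv[2].split(",")];zb=float(sys.argv[3]) if len(sys.argv)>3 else 0
cal=arm.calibration("wrist");save("wrist",sys.argv[4] if len(sys.argv)>4 else "w")
print(n,fit("wrist",n,x0,zb=zb,yaw=len(SH[n][0])==4,cal=cal))
E
python3 w.py long_carton_mid .4425,.1285,.19 0 w1; python3 -c "
from h import *
go(.4425,.1285,.1,.19)"
```

```text
long_carton_mid None
 pos [ 0.2513 -0.5723  0.2267] yaw 0.4137 tilt [-0.  0.] w 0.999 t 2.3 q7 -0.08
 twist 0.1424 rows>= 2 | shift [ 0.3201 -0.652   0.1267] rows>= 17 per [ 0.01883 -0.03835  0.00746]
```

View pics/w1.png

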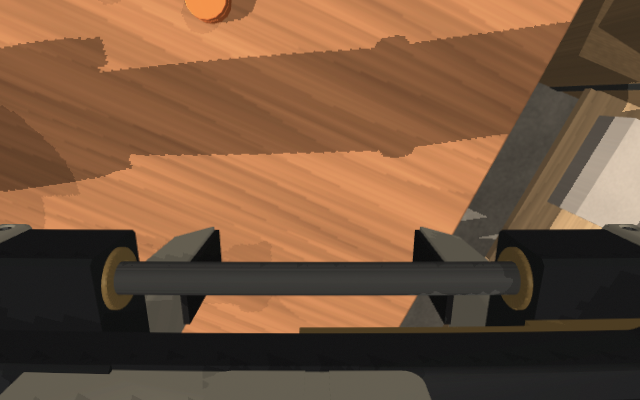

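The moves were refused, so the picture still shows the start pose: fingers at columns 190–440, an orange tin at (207,5). I'll put all four keys in every row.

Emit:
{"op": "move_arm", "data": {
  "motion": [
    {"tx": 0, "ty": 0, "tz": 0, "twist": 0.071},
    {"tx": 0, "ty": 0, "tz": 0, "twist": 0.071},
    {"tx": 0.018, "ty": -0.036, "tz": 0, "twist": 0},
    {"tx": 0.018, "ty": -0.036, "tz": 0, "twist": 0},
    {"tx": 0.018, "ty": -0.036, "tz": 0, "twist": 0},
    {"tx": 0.018, "ty": -0.036, "tz": 0, "twist": 0},
    {"tx": 0.018, "ty": -0.036, "tz": 0, "twist": 0},
    {"tx": 0.018, "ty": -0.036, "tz": 0, "twist": 0},
    {"tx": 0.018, "ty": -0.036, "tz": 0, "twist": 0},
    {"tx": 0.018, "ty": -0.036, "tz": 0, "twist": 0},
    {"tx": 0.018, "ty": -0.036, "tz": 0, "twist": 0},
    {"tx": 0.018, "ty": -0.036, "tz": 0, "twist": 0}
  ],
  "gripper": -1,
  "squeeze": 20
}}

```text
clock: 3.5
position: [0.3601, -0.1832, 0.227]
ee_rot: [3.127, 0.299, 0.001]
force: [1.2, 0.1, 0.1]
width: 0.997
gripper_force: 0.0
```

Emit:
{"op": "move_arm", "data": {
  "motion": [
    {"tx": 0.007, "ty": -0.036, "tz": 0.004, "twist": 0},
    {"tx": 0.007, "ty": -0.036, "tz": 0.004, "twist": 0},
    {"tx": 0.007, "ty": -0.036, "tz": 0.004, "twist": 0},
    {"tx": 0.007, "ty": -0.036, "tz": 0.004, "twist": 0},
    {"tx": 0.007, "ty": -0.036, "tz": 0.004, "twist": 0},
    {"tx": 0.007, "ty": -0.036, "tz": 0.004, "twist": 0},
    {"tx": 0.007, "ty": -0.036, "tz": 0.004, "twist": 0},
    {"tx": 0.007, "ty": -0.036, "tz": 0.004, "twist": 0},
    {"tx": 0, "ty": 0, "tz": 0, "twist": 0}
  ]
}}

```text
clock: 4.4
position: [0.3601, 0.1131, 0.1949]
ee_rot: [-3.124, -0.308, -0.002]
force: [-0.4, -0.4, 0.2]
width: 1.003
gripper_force: 0.0
```

```bash

python3 w.py long_carton_mid .4425,.1285,.19 0 w2; python3 -c "
from h import *
go(.4425,.1285,.1,.19)"
```

```text
long_carton_mid [0.4451 0.1278 0.1989 0.9842]
 pos [0.3601 0.109  0.1947] yaw 0.1928 tilt [-0.0002 -0.0001] w 1.0 t 4.5 q7 -1.88
 twist 0.0018 rows>= 1 | shift [ 0.0846 -0.0035  0.0947] rows>= 3 per [ 0.02821 -0.00118  0.03156]
```

View pics/w2.png

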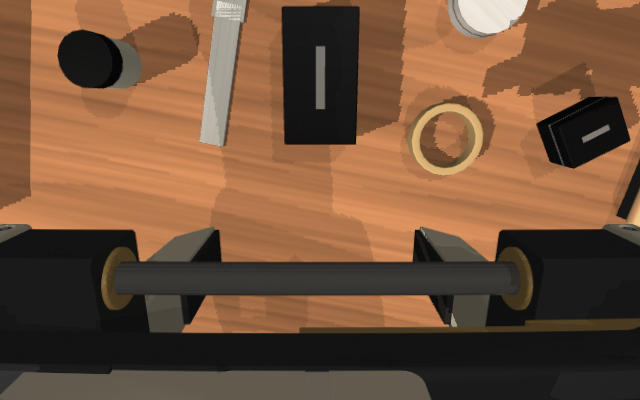

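The wrist picture shows the long carton at (320,75) with the ruler to its left at (225,75). The silhouette fit is 0.98. I'll open to 80 mm so the finger clears the ruler.

```bash
python3 -c "
from h import *
go(.445,.128,.1,.196)
go(.445,.128,.008,.196)"
```

```text
pos [0.3601 0.109  0.1947] yaw 0.1928 tilt [-0.0002 -0.0001] w 1.0 t 4.5 q7 -1.88
 twist -0.002 rows>= 1 | shift [ 0.087  -0.0021  0.0947] rows>= 3 per [ 0.029   -0.00069  0.03156]
 pos [0.3601 0.109  0.1947] yaw 0.1928 tilt [-0.0002 -0.0001] w 1.0 t 4.5 q7 -1.88
 twist -0.002 rows>= 1 | shift [ 0.087  -0.0021  0.1867] rows>= 5 per [ 0.01741 -0.00041  0.03734]
```

Emit:
{"op": "move_arm", "data": {
  "motion": [
    {"tx": 0.029, "ty": -0.0007, "tz": 0.02, "twist": -0.002},
    {"tx": 0.029, "ty": -0.0007, "tz": 0.02, "twist": 0},
    {"tx": 0.029, "ty": -0.0007, "tz": 0.02, "twist": 0},
    {"tx": 0, "ty": 0, "tz": 0.03, "twist": 0},
    {"tx": 0, "ty": 0, "tz": 0.03, "twist": 0},
    {"tx": 0, "ty": 0, "tz": 0.03, "twist": 0},
    {"tx": 0, "ty": 0, "tz": 0.02, "twist": 0},
    {"tx": 0, "ty": 0, "tz": 0.0167, "twist": 0},
    {"tx": 0, "ty": 0, "tz": 0, "twist": 0},
    {"tx": 0, "ty": 0, "tz": 0, "twist": 0}
  ],
  "gripper": -0.74
}}

```text
clock: 5.5
position: [0.4454, 0.1263, 0.0083]
ee_rot: [3.126, 0.302, -0.001]
force: [1.2, 0.3, 0.1]
width: 0.871
gripper_force: 0.0
```

Emit:
{"op": "move_arm", "data": {
  "motion": [
    {"tx": 0, "ty": 0, "tz": 0, "twist": 0},
    {"tx": 0, "ty": 0, "tz": 0, "twist": 0},
    {"tx": 0, "ty": 0, "tz": 0, "twist": 0},
    {"tx": 0, "ty": 0, "tz": 0, "twist": 0},
    {"tx": 0, "ty": 0, "tz": 0, "twist": 0},
    {"tx": 0, "ty": 0, "tz": 0, "twist": 0},
    {"tx": 0, "ty": 0, "tz": 0, "twist": 0}
  ],
  "gripper": 1,
  "squeeze": 20
}}

```text
clock: 6.2
position: [0.4458, 0.1274, 0.0088]
ee_rot: [3.127, 0.304, 0.002]
force: [-1.5, -1.9, 7.5]
width: 0.675
gripper_force: 20.0
```

```bash
python3 -c "
from h import *
go(.6535,.209,.12,.035)"
```

```text
pos [0.4458 0.1274 0.0088] yaw 0.1936 tilt [0.0014 0.    ] w 0.675 t 6.2 q7 -2.14
 twist 0.101 rows>= 2 | shift [ 0.2106 -0.0743 -0.1109] rows>= 6 per [ 0.0351  -0.01238 -0.01849]
```

Emit:
{"op": "move_arm", "data": {
  "motion": [
    {"tx": 0, "ty": 0, "tz": -0.02, "twist": 0},
    {"tx": 0, "ty": 0, "tz": -0.04, "twist": 0},
    {"tx": 0, "ty": 0, "tz": -0.045, "twist": 0},
    {"tx": 0, "ty": 0, "tz": -0.045, "twist": 0.05},
    {"tx": 0, "ty": 0, "tz": 0, "twist": 0.05},
    {"tx": 0.033, "ty": -0.025, "tz": 0, "twist": 0},
    {"tx": 0.033, "ty": -0.025, "tz": 0, "twist": 0},
    {"tx": 0.033, "ty": -0.025, "tz": 0, "twist": 0},
    {"tx": 0, "ty": 0, "tz": 0, "twist": 0},
    {"tx": 0, "ty": 0, "tz": 0, "twist": 0},
    {"tx": 0, "ty": 0, "tz": 0, "twist": 0}
  ]
}}

```text
clock: 7.3
position: [0.5405, 0.2052, 0.1576]
ee_rot: [3.14, 0.058, -0.002]
force: [0.4, 0.6, -0.3]
width: 0.679
gripper_force: 20.0
```

```bash

python3 w.py oblong_riser_top .6535,.209,.035 0 w3; python3 -c "
from h import *
go(.6535,.209,.10,.035)"
```

```text
oblong_riser_top [0.658  0.208  0.036  0.9924]
 pos [0.5407 0.2051 0.158 ] yaw 0.0362 tilt [-0.0005 -0.0008] w 0.672 t 7.4 q7 -2.21
 twist 0.0008 rows>= 1 | shift [ 0.1129 -0.      0.058 ] rows>= 3 per [ 0.03764 -0.       0.01933]
```

View pics/w3.png

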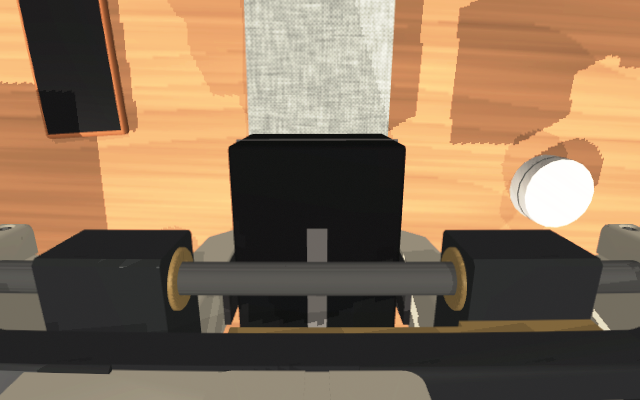

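The picture shows the riser's grey felt at (318,65), partly hidden by the held carton (318,230). The wide tin is at right (555,190) and the phone at left. I take y and yaw from here, and x mainly from the top fit.

```bash
python3 -c "
from h import *
go(.6555,.208,.039,.036)"
```

```text
pos [0.5407 0.2051 0.158 ] yaw 0.0362 tilt [-0.0005 -0.0008] w 0.672 t 7.4 q7 -2.21
 twist 0.0001 rows>= 1 | shift [0.1149 0.0011 0.119 ] rows>= 4 per [0.02873 0.00028 0.02975]
```

Emit:
{"op": "move_arm", "data": {
  "motion": [
    {"tx": 0.03, "ty": 0.001, "tz": 0.01, "twist": 0},
    {"tx": 0.03, "ty": 0, "tz": 0.01, "twist": 0},
    {"tx": 0.03, "ty": 0, "tz": 0.01, "twist": 0},
    {"tx": 0.025, "ty": 0, "tz": 0.01, "twist": 0},
    {"tx": 0, "ty": 0, "tz": 0.02, "twist": 0},
    {"tx": 0, "ty": 0, "tz": 0.02, "twist": 0},
    {"tx": 0, "ty": 0, "tz": 0.015, "twist": 0},
    {"tx": 0, "ty": 0, "tz": 0.01, "twist": 0},
    {"tx": 0, "ty": 0, "tz": 0.008, "twist": 0},
    {"tx": 0, "ty": 0, "tz": 0.005, "twist": 0},
    {"tx": 0, "ty": 0, "tz": 0, "twist": 0},
    {"tx": 0, "ty": 0, "tz": 0, "twist": 0}
  ]
}}

```text
clock: 8.6
position: [0.6567, 0.2094, 0.0406]
ee_rot: [-3.141, -0.058, -0.001]
force: [0.1, 1.0, -2.1]
width: 0.678
gripper_force: 20.0
```

```bash
python3 -c "
from h import *
print(arm.observe()['force'])
go(.6555,.208,.039,.036)"
```

```text
[ 0.06534952  1.04446039 -2.09927963]
 pos [0.6567 0.2094 0.0406] yaw 0.0367 tilt [0.0008 0.0003] w 0.678 t 8.6 q7 -2.17
 twist 0.0004 rows>= 1 | shift [-0.0012  0.0014  0.0016] rows>= 1 per [-0.00122  0.00135  0.00161]
```

Emit:
{"op": "move_arm", "data": {
  "motion": [
    {"tx": -0.001, "ty": 0.001, "tz": 0.001, "twist": 0},
    {"tx": 0, "ty": 0, "tz": 0.001, "twist": 0},
    {"tx": 0, "ty": 0, "tz": 0, "twist": 0},
    {"tx": 0, "ty": 0, "tz": 0, "twist": 0}
  ]
}}

```text
clock: 9.0
position: [0.6556, 0.2082, 0.0389]
ee_rot: [3.141, 0.057, 0.001]
force: [-3.3, -1.4, 5.8]
width: 0.679
gripper_force: 20.0
```

Emit:
{"op": "move_arm", "data": {
  "motion": [
    {"tx": 0, "ty": 0, "tz": 0, "twist": 0},
    {"tx": 0, "ty": 0, "tz": 0, "twist": 0},
    {"tx": 0, "ty": 0, "tz": 0, "twist": 0},
    {"tx": 0, "ty": 0, "tz": 0, "twist": 0},
    {"tx": 0, "ty": 0, "tz": 0, "twist": 0},
    {"tx": 0, "ty": 0, "tz": -0.02, "twist": 0},
    {"tx": 0, "ty": 0, "tz": -0.04, "twist": 0},
    {"tx": 0, "ty": 0, "tz": -0.045, "twist": 0},
    {"tx": -0.03, "ty": 0, "tz": -0.035, "twist": 0},
    {"tx": -0.045, "ty": 0, "tz": -0.02, "twist": 0},
    {"tx": -0.045, "ty": 0, "tz": 0, "twist": 0},
    {"tx": -0.045, "ty": 0, "tz": 0, "twist": 0}
  ],
  "gripper": -1
}}

```text
clock: 10.2
position: [0.4891, 0.2023, 0.1988]
ee_rot: [-3.141, -0.057, -0.003]
force: [-0.1, 0.3, -0.2]
width: 1.001
gripper_force: 0.0
```

```bash
cat > c.py <<'E'
from h import *
save("top","top1");
print("top carton",fit("top","long_carton_mid",(.655,.208,.036),zb=.03))
c=arm.calibration("wrist");save("wrist","w4")
print("wrist carton",fit("wrist","long_carton_mid",(.655,.208,.036),zb=.03,cal=c))
print("wrist riser",fit("wrist","oblong_riser_top",(.655,.208,.036),cal=c))
print("tin",fit("wrist","wide_tin_mid",(.538,0),cal=c,yaw=False))
go(.46,0,.15,.036)
E
python3 c.py
```

```text
top carton [0.6539 0.2084 0.0347 0.98  ]
wrist carton None
wrist riser None
tin [ 0.5405 -0.0015  0.1178  0.9707]
 pos [0.4917 0.2022 0.1983] yaw 0.036 tilt [0.0012 0.0004] w 0.999 t 10.5 q7 -2.21
 twist -0.0 rows>= 1 | shift [-0.0391  0.2009  0.0482] rows>= 5 per [-0.00781  0.04018  0.00964]
```

View pics/w4.png

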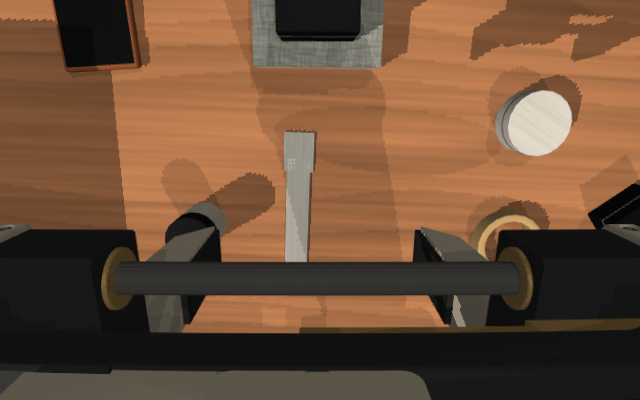

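The carton sits centred on the riser: front riser margin at row 68, sides even (252–276 and 361–383), and the top fit is within 1 mm. The wide tin is at (536,122).

Emit:
{"op": "move_arm", "data": {
  "motion": [
    {"tx": -0.007, "ty": 0.04, "tz": 0.005, "twist": 0},
    {"tx": -0.007, "ty": 0.04, "tz": 0.005, "twist": 0},
    {"tx": -0.007, "ty": 0.04, "tz": 0.005, "twist": 0},
    {"tx": -0.007, "ty": 0.04, "tz": 0.005, "twist": 0},
    {"tx": -0.007, "ty": 0.04, "tz": 0.005, "twist": 0},
    {"tx": 0, "ty": 0, "tz": 0, "twist": 0},
    {"tx": 0, "ty": 0, "tz": 0, "twist": 0},
    {"tx": 0, "ty": 0, "tz": 0, "twist": 0}
  ]
}}

```text
clock: 11.3
position: [0.4639, 0.0021, 0.1731]
ee_rot: [-3.14, -0.059, -0.001]
force: [0.3, 0.5, 0.3]
width: 1.0
gripper_force: 0.0
```

```bash

python3 w.py wide_tin_mid .54,-.001 0 w5; python3 -c "
from h import *
go(.5395,-.001,.005,.036)"
```

```text
wide_tin_mid [ 5.403e-01 -9.000e-04  1.301e-01  9.795e-01]
 pos [0.4636 0.0024 0.1731] yaw 0.0388 tilt [0.0005 0.0007] w 0.996 t 11.4 q7 -1.8
 twist 0.0018 rows>= 1 | shift [0.0757 0.0063 0.1682] rows>= 5 per [0.01513 0.00125 0.03364]
```

Emit:
{"op": "move_arm", "data": {
  "motion": [
    {"tx": 0.026, "ty": 0.002, "tz": 0.01, "twist": 0},
    {"tx": 0.026, "ty": 0.002, "tz": 0.02, "twist": 0},
    {"tx": 0.0242, "ty": 0.0023, "tz": 0.02, "twist": 0},
    {"tx": 0, "ty": 0, "tz": 0.03, "twist": 0},
    {"tx": 0, "ty": 0, "tz": 0.03, "twist": 0},
    {"tx": 0, "ty": 0, "tz": 0.03, "twist": 0},
    {"tx": 0, "ty": 0, "tz": 0.018, "twist": 0},
    {"tx": 0, "ty": 0, "tz": 0.01, "twist": 0},
    {"tx": 0, "ty": 0, "tz": 0, "twist": 0},
    {"tx": 0, "ty": 0, "tz": 0, "twist": 0}
  ]
}}

```text
clock: 12.4
position: [0.5399, -0.0019, 0.0057]
ee_rot: [-3.141, -0.059, -0.001]
force: [0.1, -0.4, -0.4]
width: 0.997
gripper_force: 0.0
```

Emit:
{"op": "move_arm", "data": {
  "motion": [
    {"tx": 0, "ty": 0, "tz": 0, "twist": 0},
    {"tx": 0, "ty": 0, "tz": 0, "twist": 0},
    {"tx": 0, "ty": 0, "tz": 0, "twist": 0},
    {"tx": 0, "ty": 0, "tz": 0, "twist": 0},
    {"tx": 0, "ty": 0, "tz": 0, "twist": 0},
    {"tx": 0, "ty": 0, "tz": 0, "twist": 0},
    {"tx": 0, "ty": 0, "tz": 0, "twist": 0}
  ],
  "gripper": 1,
  "squeeze": 20
}}

```text
clock: 13.1
position: [0.5394, -0.0025, 0.0053]
ee_rot: [3.141, 0.058, 0.0]
force: [-0.9, -0.9, 4.8]
width: 0.638
gripper_force: 20.0
```

```bash
python3 -c "
from h import *
go(.655,.208,.14,.036)"
```

```text
pos [ 0.5394 -0.0025  0.0053] yaw 0.0366 tilt [ 0.0003 -0.0001] w 0.638 t 13.1 q7 -1.92
 twist 0.0004 rows>= 1 | shift [ 0.1232 -0.2062 -0.1347] rows>= 7 per [ 0.0176  -0.02946 -0.01925]
```

Emit:
{"op": "move_arm", "data": {
  "motion": [
    {"tx": 0, "ty": 0, "tz": -0.02, "twist": 0},
    {"tx": 0, "ty": 0, "tz": -0.04, "twist": 0},
    {"tx": 0, "ty": 0, "tz": -0.045, "twist": 0},
    {"tx": 0, "ty": 0, "tz": -0.03, "twist": 0},
    {"tx": 0.0203, "ty": -0.034, "tz": 0, "twist": 0},
    {"tx": 0.0203, "ty": -0.034, "tz": 0, "twist": 0},
    {"tx": 0.0203, "ty": -0.034, "tz": 0, "twist": 0},
    {"tx": 0.0203, "ty": -0.034, "tz": 0, "twist": 0},
    {"tx": 0.0203, "ty": -0.034, "tz": 0, "twist": 0},
    {"tx": 0.0203, "ty": -0.034, "tz": 0, "twist": 0},
    {"tx": 0, "ty": 0, "tz": 0, "twist": 0},
    {"tx": 0, "ty": 0, "tz": 0, "twist": 0}
  ]
}}

```text
clock: 14.3
position: [0.6529, 0.207, 0.1389]
ee_rot: [3.141, 0.061, -0.002]
force: [0.1, -0.8, -1.2]
width: 0.633
gripper_force: 20.0
```

```bash
python3 -c "
from h import *
go(.6543,.2082,.0797,.036)"
```

```text
pos [0.6529 0.207  0.1389] yaw 0.0387 tilt [-0.0015 -0.0002] w 0.633 t 14.3 q7 -2.12
 twist 0.0017 rows>= 1 | shift [ 0.0015 -0.0012  0.0592] rows>= 2 per [ 0.00077 -0.00059  0.02962]
```

Emit:
{"op": "move_arm", "data": {
  "motion": [
    {"tx": 0.001, "ty": -0.001, "tz": 0.02, "twist": 0},
    {"tx": 0, "ty": 0, "tz": 0.018, "twist": 0},
    {"tx": 0, "ty": 0, "tz": 0.012, "twist": 0},
    {"tx": 0, "ty": 0, "tz": 0.006, "twist": 0},
    {"tx": 0, "ty": 0, "tz": 0.002, "twist": 0},
    {"tx": 0, "ty": 0, "tz": 0, "twist": 0},
    {"tx": 0, "ty": 0, "tz": 0, "twist": 0},
    {"tx": 0, "ty": 0, "tz": 0, "twist": 0}
  ]
}}

```text
clock: 15.1
position: [0.6548, 0.2071, 0.0828]
ee_rot: [-3.141, -0.058, -0.002]
force: [-0.2, 0.4, -1.3]
width: 0.638
gripper_force: 20.0
```

```bash
python3 -c "
from h import *
print(arm.observe()['force'])
go(.6543,.2082,.0793,.036)"
```

```text
[-0.16320038  0.36009474 -1.33707662]
 pos [0.6548 0.2071 0.0828] yaw 0.0367 tilt [0.0011 0.0004] w 0.638 t 15.1 q7 -2.14
 twist 0.0004 rows>= 1 | shift [-0.0005 -0.0012  0.0035] rows>= 1 per [-0.00049 -0.00116  0.00351]
```

Emit:
{"op": "move_arm", "data": {
  "motion": [
    {"tx": 0, "ty": -0.001, "tz": 0.001, "twist": 0},
    {"tx": 0, "ty": 0, "tz": 0.001, "twist": 0},
    {"tx": 0, "ty": 0, "tz": 0.001, "twist": 0},
    {"tx": 0, "ty": 0, "tz": 0, "twist": 0},
    {"tx": 0, "ty": 0, "tz": 0, "twist": 0}
  ]
}}

```text
clock: 15.6
position: [0.6544, 0.208, 0.0794]
ee_rot: [-3.141, -0.058, -0.0]
force: [-1.5, -0.8, 3.7]
width: 0.641
gripper_force: 20.0
```

Emit:
{"op": "move_arm", "data": {
  "motion": [
    {"tx": 0, "ty": 0, "tz": 0, "twist": 0},
    {"tx": 0, "ty": 0, "tz": 0, "twist": 0},
    {"tx": 0, "ty": 0, "tz": 0, "twist": 0},
    {"tx": 0, "ty": 0, "tz": 0, "twist": 0},
    {"tx": 0, "ty": 0, "tz": 0, "twist": 0},
    {"tx": 0, "ty": 0, "tz": -0.02, "twist": 0},
    {"tx": 0, "ty": 0, "tz": -0.04, "twist": 0},
    {"tx": 0, "ty": 0, "tz": -0.045, "twist": 0},
    {"tx": -0.03, "ty": 0.02, "tz": -0.03, "twist": 0},
    {"tx": -0.03, "ty": 0.03, "tz": 0, "twist": 0},
    {"tx": -0.03, "ty": 0.03, "tz": 0, "twist": 0},
    {"tx": -0.03, "ty": 0.03, "tz": 0, "twist": 0}
  ],
  "gripper": -1
}}

```text
clock: 16.8
position: [0.5373, 0.0925, 0.2143]
ee_rot: [3.141, 0.058, 0.001]
force: [0.5, -0.4, -0.2]
width: 1.004
gripper_force: 0.0
```

```bash
python3 -c "
from h import *
go(.39,-.058,.17,-.863)
save('top','top2')
for c in('top',): print(fit(c,'wide_tin_mid',(.655,.208),zb=.074,yaw=False),fit(c,'small_carton_mid',(.446,-.122,-.86)))"
```

```text
pos [0.5373 0.0925 0.2143] yaw 0.0369 tilt [ 0.0008 -0.0002] w 1.004 t 16.8 q7 -1.96
 twist 0.5729 rows>= 7 | shift [0.0185 0.2098 0.0442] rows>= 5 per [0.0037  0.04196 0.00884]
None None
```

Emit:
{"op": "move_arm", "data": {
  "motion": [
    {"tx": 0, "ty": 0, "tz": 0, "twist": 0.0818},
    {"tx": 0, "ty": 0, "tz": 0, "twist": 0.0818},
    {"tx": 0, "ty": 0, "tz": 0, "twist": 0.0818},
    {"tx": 0, "ty": 0, "tz": 0, "twist": 0.0818},
    {"tx": 0, "ty": 0, "tz": 0, "twist": 0.0818},
    {"tx": 0, "ty": 0, "tz": 0, "twist": 0.0818},
    {"tx": 0, "ty": 0, "tz": 0, "twist": 0.0818},
    {"tx": 0.0037, "ty": 0.042, "tz": 0.009, "twist": 0},
    {"tx": 0.0037, "ty": 0.042, "tz": 0.009, "twist": 0},
    {"tx": 0.0037, "ty": 0.042, "tz": 0.009, "twist": 0},
    {"tx": 0.0037, "ty": 0.042, "tz": 0.009, "twist": 0},
    {"tx": 0.0037, "ty": 0.042, "tz": 0.008, "twist": 0}
  ]
}}

```text
clock: 18.15
position: [0.3911, -0.0572, 0.1699]
ee_rot: [-2.855, 1.311, -0.002]
force: [0.6, -1.7, -0.1]
width: 1.0
gripper_force: 0.0
```

Emit:
{"op": "move_arm", "data": {
  "motion": [
    {"tx": 0, "ty": 0, "tz": 0, "twist": 0},
    {"tx": 0, "ty": 0, "tz": 0, "twist": 0}
  ]
}}

```text
clock: 18.35
position: [0.3919, -0.0569, 0.1703]
ee_rot: [-2.853, 1.314, -0.002]
force: [0.7, 1.3, 0.6]
width: 1.001
gripper_force: 0.0
```

```bash

python3 w.py small_carton_mid .446,-.122,-.863 0 w6; python3 -c "
from h import *
go(.446,-.122,.006,-.863)
save('top','top2')
print(fit('top','wide_tin_mid',(.655,.208),zb=.074,yaw=False))"
```

```text
small_carton_mid [ 0.4489 -0.1222 -0.8779  0.9702]
 pos [ 0.3929 -0.056   0.1705] yaw -0.861 tilt [0.0018 0.0003] w 1.0 t 18.4 q7 -2.43
 twist 0.0013 rows>= 1 | shift [0.0845 0.0028 0.1646] rows>= 5 per [0.01691 0.00056 0.03292]
[0.6537 0.2081 0.0588 0.9623]
```

View pics/w6.png

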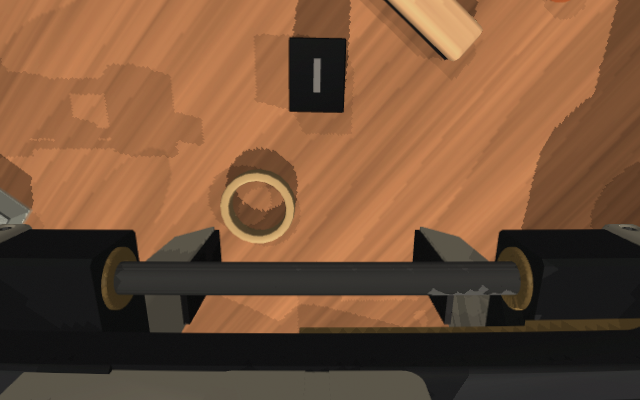

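The small carton is upright at (318,75), squared to the tool. The tape ring (258,208) and the wooden block (430,25) are nearby, so I'll open to only 64 mm. The top fit puts the wide tin within 1 mm of the carton centre.

```bash
python3 -c "
from h import *
go(.4486,-.1222,.007,-.875)"
```

```text
pos [ 0.3925 -0.056   0.1703] yaw -0.8606 tilt [0.0011 0.0002] w 1.001 t 18.6 q7 -2.43
 twist 0.0092 rows>= 1 | shift [ 0.0867 -0.0005  0.1634] rows>= 5 per [ 0.01734 -0.0001   0.03267]
```

Emit:
{"op": "move_arm", "data": {
  "motion": [
    {"tx": 0, "ty": 0, "tz": 0, "twist": 0.009},
    {"tx": 0.03, "ty": 0, "tz": 0.01, "twist": 0},
    {"tx": 0.03, "ty": 0, "tz": 0.02, "twist": 0},
    {"tx": 0.027, "ty": 0, "tz": 0.02, "twist": 0},
    {"tx": 0, "ty": 0, "tz": 0.03, "twist": 0},
    {"tx": 0, "ty": 0, "tz": 0.03, "twist": 0},
    {"tx": 0, "ty": 0, "tz": 0.025, "twist": 0},
    {"tx": 0, "ty": 0, "tz": 0.018, "twist": 0},
    {"tx": 0, "ty": 0, "tz": 0.01, "twist": 0},
    {"tx": 0, "ty": 0, "tz": 0, "twist": 0},
    {"tx": 0, "ty": 0, "tz": 0, "twist": 0}
  ],
  "gripper": -0.39
}}

```text
clock: 19.65
position: [0.4472, -0.1239, 0.0074]
ee_rot: [-2.844, 1.334, -0.001]
force: [-0.1, 0.2, -0.0]
width: 0.695
gripper_force: 0.0
```

Emit:
{"op": "move_arm", "data": {
  "motion": [
    {"tx": 0, "ty": 0, "tz": 0, "twist": 0},
    {"tx": 0, "ty": 0, "tz": 0, "twist": 0},
    {"tx": 0, "ty": 0, "tz": 0, "twist": 0},
    {"tx": 0, "ty": 0, "tz": 0, "twist": 0},
    {"tx": 0, "ty": 0, "tz": 0, "twist": 0},
    {"tx": 0, "ty": 0, "tz": 0, "twist": 0},
    {"tx": 0, "ty": 0, "tz": 0, "twist": 0}
  ],
  "gripper": 1,
  "squeeze": 15
}}

```text
clock: 20.35
position: [0.4471, -0.124, 0.0076]
ee_rot: [-2.844, 1.334, -0.002]
force: [-0.8, 1.5, 8.1]
width: 0.48
gripper_force: 15.0
```

Emit:
{"op": "move_arm", "data": {
  "motion": [
    {"tx": 0, "ty": 0, "tz": -0.02, "twist": 0},
    {"tx": 0, "ty": 0, "tz": -0.04, "twist": 0},
    {"tx": 0, "ty": 0, "tz": -0.045, "twist": 0},
    {"tx": 0, "ty": 0, "tz": -0.045, "twist": 0},
    {"tx": 0, "ty": 0, "tz": -0.015, "twist": -0.083},
    {"tx": 0, "ty": 0, "tz": 0, "twist": -0.083},
    {"tx": 0, "ty": 0, "tz": 0, "twist": -0.083},
    {"tx": 0, "ty": 0, "tz": 0, "twist": -0.083},
    {"tx": 0, "ty": 0, "tz": 0, "twist": -0.083},
    {"tx": 0, "ty": 0, "tz": 0, "twist": -0.083},
    {"tx": 0, "ty": 0, "tz": 0, "twist": -0.083},
    {"tx": 0, "ty": 0, "tz": 0, "twist": 0}
  ]
}}

```text
clock: 21.55
position: [0.4463, -0.124, 0.172]
ee_rot: [-3.141, -0.059, 0.0]
force: [0.4, 0.5, -0.0]
width: 0.483
gripper_force: 15.0
```

```bash
python3 -c "
from h import *
go(.655,.208,.17,.036)"
```

```text
pos [ 0.4463 -0.124   0.172 ] yaw 0.0377 tilt [-0.0002  0.    ] w 0.483 t 21.6 q7 -1.43
 twist 0.0011 rows>= 1 | shift [ 0.2205 -0.3243  0.002 ] rows>= 9 per [ 0.0245  -0.03603  0.00022]
```

Emit:
{"op": "move_arm", "data": {
  "motion": [
    {"tx": 0.0245, "ty": -0.036, "tz": 0, "twist": 0},
    {"tx": 0.0245, "ty": -0.036, "tz": 0, "twist": 0},
    {"tx": 0.0245, "ty": -0.036, "tz": 0, "twist": 0},
    {"tx": 0.0245, "ty": -0.036, "tz": 0, "twist": 0},
    {"tx": 0.0245, "ty": -0.036, "tz": 0, "twist": 0},
    {"tx": 0.0245, "ty": -0.036, "tz": 0, "twist": 0},
    {"tx": 0.0245, "ty": -0.036, "tz": 0, "twist": 0},
    {"tx": 0.0245, "ty": -0.036, "tz": 0, "twist": 0},
    {"tx": 0.0245, "ty": -0.036, "tz": 0, "twist": 0},
    {"tx": 0, "ty": 0, "tz": 0, "twist": 0},
    {"tx": 0, "ty": 0, "tz": 0, "twist": 0},
    {"tx": 0, "ty": 0, "tz": 0, "twist": 0}
  ]
}}

```text
clock: 22.75
position: [0.6551, 0.2064, 0.1717]
ee_rot: [3.14, 0.051, -0.001]
force: [-0.4, -0.6, -0.8]
width: 0.481
gripper_force: 15.0
```

```bash
python3 -c "
from h import *
go(.655,.208,.108,.036)"
```

```text
pos [0.6551 0.2064 0.1717] yaw 0.0328 tilt [-0.0007 -0.0014] w 0.481 t 22.8 q7 -2.02
 twist -0.002 rows>= 1 | shift [-0.     -0.0017  0.0637] rows>= 2 per [-1.000e-05 -8.600e-04  3.183e-02]
```

Emit:
{"op": "move_arm", "data": {
  "motion": [
    {"tx": 0, "ty": -0.001, "tz": 0.02, "twist": 0},
    {"tx": 0, "ty": 0, "tz": 0.02, "twist": 0},
    {"tx": 0, "ty": 0, "tz": 0.012, "twist": 0},
    {"tx": 0, "ty": 0, "tz": 0.006, "twist": 0},
    {"tx": 0, "ty": 0, "tz": 0.002, "twist": 0},
    {"tx": 0, "ty": 0, "tz": 0, "twist": 0},
    {"tx": 0, "ty": 0, "tz": 0, "twist": 0},
    {"tx": 0, "ty": 0, "tz": 0, "twist": 0}
  ]
}}

```text
clock: 23.55
position: [0.6558, 0.2089, 0.1128]
ee_rot: [-3.141, -0.056, -0.002]
force: [0.1, 0.4, -0.1]
width: 0.477
gripper_force: 15.0
```

```bash
python3 -c "
from h import *
print(arm.observe()['force'])
go(.655,.208,.1075,.036)"
```

```text
[ 0.09254039  0.39101818 -0.1349127 ]
 pos [0.6558 0.2089 0.1128] yaw 0.0357 tilt [0.0011 0.0004] w 0.477 t 23.6 q7 -2.03
 twist -0.0002 rows>= 1 | shift [-0.0009  0.0009  0.0053] rows>= 1 per [-0.00086  0.00086  0.00531]
```

Emit:
{"op": "move_arm", "data": {
  "motion": [
    {"tx": -0.001, "ty": 0.001, "tz": 0.002, "twist": 0},
    {"tx": 0, "ty": 0, "tz": 0.001, "twist": 0},
    {"tx": 0, "ty": 0, "tz": 0.001, "twist": 0},
    {"tx": 0, "ty": 0, "tz": 0.0005, "twist": 0},
    {"tx": 0, "ty": 0, "tz": 0, "twist": 0},
    {"tx": 0, "ty": 0, "tz": 0, "twist": 0}
  ]
}}

```text
clock: 24.15
position: [0.6544, 0.2076, 0.1078]
ee_rot: [3.141, 0.056, 0.0]
force: [-1.0, -0.9, 4.3]
width: 0.479
gripper_force: 15.0
```

Emit:
{"op": "move_arm", "data": {
  "motion": [
    {"tx": 0, "ty": 0, "tz": 0, "twist": 0},
    {"tx": 0, "ty": 0, "tz": 0, "twist": 0},
    {"tx": 0, "ty": 0, "tz": 0, "twist": 0},
    {"tx": 0, "ty": 0, "tz": 0, "twist": 0},
    {"tx": 0, "ty": 0, "tz": 0, "twist": 0},
    {"tx": 0, "ty": 0, "tz": -0.02, "twist": 0},
    {"tx": 0, "ty": 0, "tz": -0.04, "twist": 0},
    {"tx": 0, "ty": 0, "tz": -0.04, "twist": 0},
    {"tx": -0.03, "ty": -0.01, "tz": 0, "twist": 0},
    {"tx": -0.045, "ty": -0.015, "tz": 0, "twist": 0},
    {"tx": -0.045, "ty": -0.015, "tz": 0, "twist": 0},
    {"tx": -0.045, "ty": -0.015, "tz": 0, "twist": 0}
  ],
  "gripper": -0.39
}}

```text
clock: 25.35
position: [0.4858, 0.257, 0.2076]
ee_rot: [-3.141, -0.056, -0.001]
force: [-0.8, 1.8, 0.9]
width: 0.694
gripper_force: 0.0
```

```bash
python3 -c "
from h import *
go(.335,.317,.19,.036)
"
```

```text
pos [0.4858 0.257  0.2076] yaw 0.0356 tilt [0.0004 0.0002] w 0.694 t 25.4 q7 -2.22
 twist -0.0003 rows>= 1 | shift [-0.1486 -0.0653  0.0175] rows>= 4 per [-0.03714 -0.01634  0.00438]
```

Emit:
{"op": "move_arm", "data": {
  "motion": [
    {"tx": -0.037, "ty": -0.016, "tz": 0.004, "twist": 0},
    {"tx": -0.037, "ty": -0.016, "tz": 0.004, "twist": 0},
    {"tx": -0.037, "ty": -0.016, "tz": 0.004, "twist": 0},
    {"tx": -0.037, "ty": -0.016, "tz": 0.004, "twist": 0},
    {"tx": 0, "ty": 0, "tz": 0, "twist": 0},
    {"tx": 0, "ty": 0, "tz": 0, "twist": 0},
    {"tx": 0, "ty": 0, "tz": 0, "twist": 0}
  ]
}}

```text
clock: 26.05
position: [0.3385, 0.3151, 0.1917]
ee_rot: [-3.141, -0.054, -0.001]
force: [0.1, -0.2, 0.5]
width: 0.694
gripper_force: 0.0
```

```bash

python3 w.py jar_mid .422,.317 0 w7; python3 -c "
from h import *
go(.4235,.317,.009,.036)
save('top','top3')
print(fit('top','small_carton_mid',(.655,.208,.036),zb=.1),fit('top','wide_tin_mid',(.655,.208),zb=.074,yaw=False))"
```

```text
jar_mid [0.4233 0.316  0.1923 0.9607]
 pos [0.3386 0.3149 0.1916] yaw 0.0337 tilt [0.0004 0.    ] w 0.696 t 26.1 q7 -2.5
 twist -0.0015 rows>= 1 | shift [0.0849 0.001  0.1826] rows>= 5 per [0.01697 0.00019 0.03652]
[0.6538 0.2089 0.0549 0.9364] [0.645  0.2001 0.3491 0.1796]
```

View pics/w7.png

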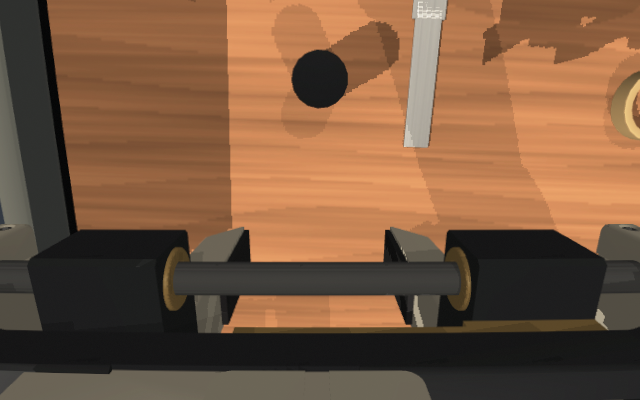

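The jar's black cap is at (320,78), clear of the ruler (425,80) and the display case on the left. The small carton is centred on the tower to within 1 mm in the top fit.

Emit:
{"op": "move_arm", "data": {
  "motion": [
    {"tx": 0.03, "ty": 0, "tz": 0.01, "twist": 0},
    {"tx": 0.03, "ty": 0.001, "tz": 0.02, "twist": 0},
    {"tx": 0.025, "ty": 0, "tz": 0.02, "twist": 0},
    {"tx": 0, "ty": 0, "tz": 0.035, "twist": 0},
    {"tx": 0, "ty": 0, "tz": 0.035, "twist": 0},
    {"tx": 0, "ty": 0, "tz": 0.03, "twist": 0},
    {"tx": 0, "ty": 0, "tz": 0.02, "twist": 0},
    {"tx": 0, "ty": 0, "tz": 0.009, "twist": 0},
    {"tx": 0, "ty": 0, "tz": 0, "twist": 0},
    {"tx": 0, "ty": 0, "tz": 0, "twist": 0},
    {"tx": 0, "ty": 0, "tz": 0, "twist": 0}
  ]
}}

```text
clock: 27.4
position: [0.4231, 0.318, 0.0137]
ee_rot: [-3.14, -0.056, -0.003]
force: [-0.2, -0.5, 0.6]
width: 0.695
gripper_force: 0.0
```

Emit:
{"op": "move_arm", "data": {
  "motion": [
    {"tx": 0, "ty": 0, "tz": 0, "twist": 0},
    {"tx": 0, "ty": 0, "tz": 0, "twist": 0},
    {"tx": 0, "ty": 0, "tz": 0, "twist": 0},
    {"tx": 0, "ty": 0, "tz": 0, "twist": 0},
    {"tx": 0, "ty": 0, "tz": 0, "twist": 0},
    {"tx": 0, "ty": 0, "tz": 0, "twist": 0},
    {"tx": 0, "ty": 0, "tz": 0, "twist": 0}
  ],
  "gripper": 1,
  "squeeze": 15
}}

```text
clock: 28.1
position: [0.4225, 0.3175, 0.0129]
ee_rot: [-3.141, -0.056, -0.001]
force: [-0.9, -1.0, 6.1]
width: 0.466
gripper_force: 15.0
```

Emit:
{"op": "move_arm", "data": {
  "motion": [
    {"tx": 0, "ty": 0, "tz": -0.02, "twist": 0},
    {"tx": 0, "ty": 0, "tz": -0.04, "twist": 0},
    {"tx": 0, "ty": 0, "tz": -0.045, "twist": 0},
    {"tx": 0, "ty": 0, "tz": -0.045, "twist": 0},
    {"tx": 0, "ty": 0, "tz": 0, "twist": 0},
    {"tx": 0, "ty": 0, "tz": 0, "twist": 0}
  ]
}}

```text
clock: 28.7
position: [0.4227, 0.3176, 0.1632]
ee_rot: [-3.14, -0.056, -0.003]
force: [0.1, -0.4, -2.6]
width: 0.465
gripper_force: 15.0
```

```bash
python3 -c "
from h import *
go(.56,-.213,.16,.036)
"
```

```text
pos [0.4227 0.3176 0.1632] yaw 0.0356 tilt [0.0017 0.0011] w 0.465 t 28.7 q7 -2.41
 twist -0.0003 rows>= 1 | shift [0.1181 0.5352 0.0029] rows>= 13 per [0.00908 0.04117 0.00022]
```

Emit:
{"op": "move_arm", "data": {
  "motion": [
    {"tx": 0.0091, "ty": 0.0412, "tz": 0, "twist": 0},
    {"tx": 0.0091, "ty": 0.0412, "tz": 0, "twist": 0},
    {"tx": 0.0091, "ty": 0.0412, "tz": 0, "twist": 0},
    {"tx": 0.0091, "ty": 0.0412, "tz": 0, "twist": 0},
    {"tx": 0.0091, "ty": 0.0412, "tz": 0, "twist": 0},
    {"tx": 0.0091, "ty": 0.0412, "tz": 0, "twist": 0},
    {"tx": 0.0091, "ty": 0.0412, "tz": 0, "twist": 0},
    {"tx": 0.0091, "ty": 0.0412, "tz": 0, "twist": 0},
    {"tx": 0.0091, "ty": 0.0412, "tz": 0, "twist": 0},
    {"tx": 0.0091, "ty": 0.0412, "tz": 0, "twist": 0},
    {"tx": 0.0091, "ty": 0.0412, "tz": 0, "twist": 0},
    {"tx": 0.0091, "ty": 0.0412, "tz": 0, "twist": 0}
  ]
}}

```text
clock: 29.9
position: [0.548, -0.1742, 0.1603]
ee_rot: [-3.14, -0.056, 0.006]
force: [1.0, 0.8, -0.8]
width: 0.466
gripper_force: 15.0
```

Emit:
{"op": "move_arm", "data": {
  "motion": [
    {"tx": 0, "ty": 0.0412, "tz": 0, "twist": 0},
    {"tx": 0, "ty": 0, "tz": 0, "twist": 0},
    {"tx": 0, "ty": 0, "tz": 0, "twist": 0},
    {"tx": 0, "ty": 0, "tz": 0, "twist": 0}
  ]
}}

```text
clock: 30.3
position: [0.5499, -0.2124, 0.1611]
ee_rot: [-3.14, -0.058, 0.004]
force: [1.0, 1.3, -0.8]
width: 0.465
gripper_force: 15.0
```

```bash

python3 w.py round_riser_top .6575,-.2138 0 w8; python3 -c "
from h import *
go(.6575,-.2138,.0435)"
```

```text
round_riser_top [ 0.6597 -0.2154  0.071   0.9903]
 pos [ 0.5504 -0.2122  0.1618] yaw 0.038 tilt [-0.0011  0.0009] w 0.466 t 30.4 q7 -1.31
 twist 0.0 rows>= 0 | shift [0.107  0.0058 0.1182] rows>= 4 per [0.02676 0.00145 0.02955]
```

View pics/w8.png

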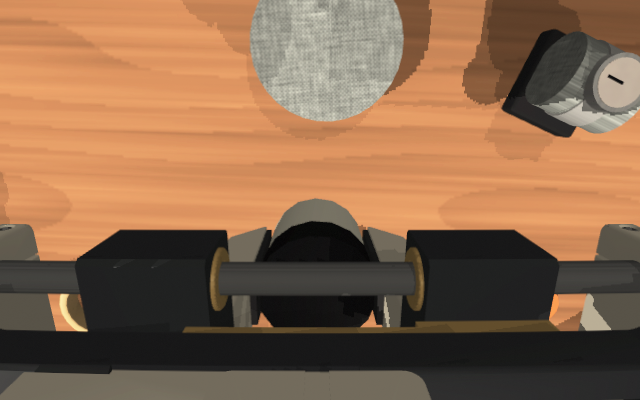

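The round riser's felt is at (327,55) and the held jar at (318,260). The watch stand at (575,85) is well clear.

Emit:
{"op": "move_arm", "data": {
  "motion": [
    {"tx": 0.03, "ty": 0.003, "tz": 0.01, "twist": 0},
    {"tx": 0.03, "ty": 0.002, "tz": 0.01, "twist": 0},
    {"tx": 0.03, "ty": 0.002, "tz": 0.01, "twist": 0},
    {"tx": 0.018, "ty": 0, "tz": 0.02, "twist": 0},
    {"tx": 0, "ty": 0, "tz": 0.02, "twist": 0},
    {"tx": 0, "ty": 0, "tz": 0.02, "twist": 0},
    {"tx": 0, "ty": 0, "tz": 0.015, "twist": 0},
    {"tx": 0, "ty": 0, "tz": 0.008, "twist": 0},
    {"tx": 0, "ty": 0, "tz": 0.002, "twist": 0},
    {"tx": 0, "ty": 0, "tz": 0, "twist": 0},
    {"tx": 0, "ty": 0, "tz": 0, "twist": 0},
    {"tx": 0, "ty": 0, "tz": 0, "twist": 0}
  ]
}}

```text
clock: 31.6
position: [0.6594, -0.2173, 0.0486]
ee_rot: [3.141, 0.056, 0.002]
force: [-0.1, -0.4, -1.5]
width: 0.462
gripper_force: 15.0
```

```bash
python3 -c "
from h import *
print(arm.observe()['force'])
go(.6585,-.2147,.043)"
```

```text
[-0.05557033 -0.42673295 -1.51568522]
 pos [ 0.6594 -0.2173  0.0486] yaw 0.0357 tilt [ 0.0016 -0.0005] w 0.462 t 31.6 q7 -1.36
 twist 0.0 rows>= 0 | shift [-0.0008 -0.0026  0.0056] rows>= 1 per [-0.00084 -0.00259  0.00556]
```

Emit:
{"op": "move_arm", "data": {
  "motion": [
    {"tx": -0.001, "ty": -0.002, "tz": 0.002, "twist": 0},
    {"tx": 0, "ty": 0, "tz": 0.0015, "twist": 0},
    {"tx": 0, "ty": 0, "tz": 0.001, "twist": 0},
    {"tx": 0, "ty": 0, "tz": 0.0005, "twist": 0},
    {"tx": 0, "ty": 0, "tz": 0, "twist": 0},
    {"tx": 0, "ty": 0, "tz": 0, "twist": 0}
  ]
}}

```text
clock: 32.2
position: [0.6577, -0.215, 0.043]
ee_rot: [-3.141, -0.056, 0.0]
force: [-3.0, 2.1, 5.4]
width: 0.469
gripper_force: 15.0
```

Emit:
{"op": "move_arm", "data": {
  "motion": [
    {"tx": 0, "ty": 0, "tz": 0, "twist": 0},
    {"tx": 0, "ty": 0, "tz": 0, "twist": 0},
    {"tx": 0, "ty": 0, "tz": 0, "twist": 0},
    {"tx": 0, "ty": 0, "tz": 0, "twist": 0},
    {"tx": 0, "ty": 0, "tz": -0.02, "twist": 0},
    {"tx": 0, "ty": 0, "tz": -0.04, "twist": 0},
    {"tx": 0, "ty": 0, "tz": -0.045, "twist": 0},
    {"tx": -0.04, "ty": 0, "tz": -0.03, "twist": 0},
    {"tx": -0.045, "ty": 0.01, "tz": 0, "twist": 0},
    {"tx": -0.045, "ty": 0.01, "tz": 0, "twist": 0},
    {"tx": -0.045, "ty": 0.02, "tz": 0, "twist": 0},
    {"tx": -0.045, "ty": 0.02, "tz": 0, "twist": 0}
  ],
  "gripper": -0.35
}}

```text
clock: 33.4
position: [0.4384, -0.2832, 0.1778]
ee_rot: [3.141, 0.057, 0.001]
force: [0.6, -0.9, 0.0]
width: 0.673
gripper_force: 0.0
```

```bash
python3 -c "
from h import *
go(.34,-.342,.165,.036)
"
```

```text
pos [ 0.4384 -0.2832  0.1778] yaw 0.0366 tilt [ 0.0006 -0.0005] w 0.673 t 33.4 q7 -1.1
 twist 0.0004 rows>= 1 | shift [-0.1004  0.0552  0.0127] rows>= 3 per [-0.03347  0.0184   0.00425]
```

Emit:
{"op": "move_arm", "data": {
  "motion": [
    {"tx": -0.034, "ty": 0.018, "tz": 0.004, "twist": 0},
    {"tx": -0.033, "ty": 0.018, "tz": 0.004, "twist": 0},
    {"tx": -0.033, "ty": 0.018, "tz": 0.004, "twist": 0},
    {"tx": 0, "ty": 0, "tz": 0, "twist": 0},
    {"tx": 0, "ty": 0, "tz": 0, "twist": 0},
    {"tx": 0, "ty": 0, "tz": 0, "twist": 0}
  ]
}}

```text
clock: 34.0
position: [0.3432, -0.34, 0.1657]
ee_rot: [3.141, 0.058, 0.001]
force: [0.4, 0.7, -0.6]
width: 0.675
gripper_force: 0.0
```

```bash

python3 w.py little_tin_mid .424,-.344 0 w9; python3 -c "
from h import *
go(.424,-.344,.005,.036)
save('top','top4')
print('jar',fit('top','jar_mid',(.658,-.214),zb=.03,yaw=False))"
```

```text
little_tin_mid [ 0.4271 -0.3459  0.118   0.9766]
 pos [ 0.3433 -0.3398  0.1656] yaw 0.0379 tilt [ 0.0006 -0.    ] w 0.675 t 34.1 q7 -0.89
 twist 0.0012 rows>= 1 | shift [0.0804 0.0071 0.1607] rows>= 4 per [0.02009 0.00178 0.04017]
jar [ 0.6571 -0.2134  0.0149  0.9392]
```

View pics/w9.png

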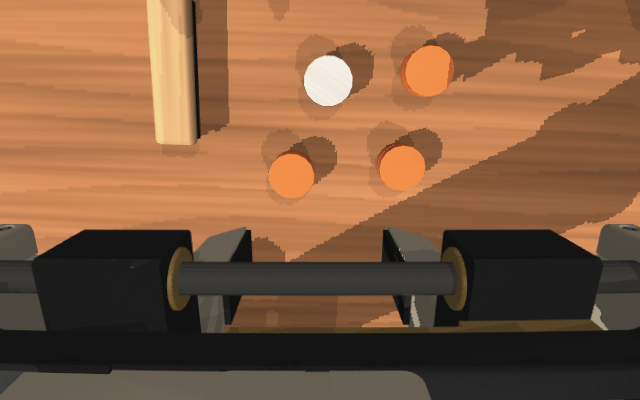

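View pics/top4.png

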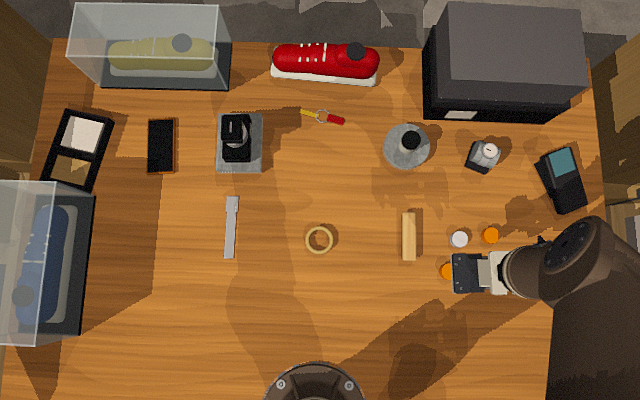

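The bare-metal tin is at (328,80), with the orange ones at (428,70), (402,168) and (291,175) clear of the fingers at 62 mm opening. In the top view the tower stands at (238,138) and the jar at (410,141) mid-riser, with the phone and watch unmoved.

Emit:
{"op": "move_arm", "data": {
  "motion": [
    {"tx": 0.03, "ty": 0.003, "tz": 0.01, "twist": 0},
    {"tx": 0.03, "ty": 0.003, "tz": 0.02, "twist": 0},
    {"tx": 0.023, "ty": 0.003, "tz": 0.02, "twist": 0},
    {"tx": 0, "ty": 0, "tz": 0.03, "twist": 0},
    {"tx": 0, "ty": 0, "tz": 0.03, "twist": 0},
    {"tx": 0, "ty": 0, "tz": 0.025, "twist": 0},
    {"tx": 0, "ty": 0, "tz": 0.018, "twist": 0},
    {"tx": 0, "ty": 0, "tz": 0.007, "twist": 0},
    {"tx": 0, "ty": 0, "tz": 0, "twist": 0},
    {"tx": 0, "ty": 0, "tz": 0, "twist": 0}
  ]
}}

```text
clock: 35.2
position: [0.426, -0.3466, 0.0062]
ee_rot: [3.141, 0.057, 0.001]
force: [0.3, -1.0, -0.3]
width: 0.673
gripper_force: 0.0
```

Emit:
{"op": "move_arm", "data": {
  "motion": [
    {"tx": 0, "ty": 0, "tz": 0, "twist": 0},
    {"tx": 0, "ty": 0, "tz": 0, "twist": 0},
    {"tx": 0, "ty": 0, "tz": 0, "twist": 0},
    {"tx": 0, "ty": 0, "tz": 0, "twist": 0},
    {"tx": 0, "ty": 0, "tz": 0, "twist": 0},
    {"tx": 0, "ty": 0, "tz": 0, "twist": 0},
    {"tx": 0, "ty": 0, "tz": 0, "twist": 0}
  ],
  "gripper": 1,
  "squeeze": 15
}}

```text
clock: 35.9
position: [0.4256, -0.3467, 0.006]
ee_rot: [3.141, 0.056, 0.001]
force: [-1.2, 0.1, 6.2]
width: 0.417
gripper_force: 15.0
```

Emit:
{"op": "move_arm", "data": {
  "motion": [
    {"tx": 0, "ty": 0, "tz": -0.02, "twist": 0},
    {"tx": 0, "ty": 0, "tz": -0.04, "twist": 0},
    {"tx": 0, "ty": 0, "tz": -0.045, "twist": 0},
    {"tx": 0, "ty": 0, "tz": -0.035, "twist": 0},
    {"tx": 0, "ty": 0, "tz": 0, "twist": 0},
    {"tx": 0, "ty": 0, "tz": 0, "twist": 0}
  ]
}}

```text
clock: 36.5
position: [0.4255, -0.3466, 0.146]
ee_rot: [3.14, 0.056, 0.002]
force: [-0.3, -0.5, -1.3]
width: 0.423
gripper_force: 15.0
```

```bash
python3 -c "
from h import *
go(.658,-.2148,.145,.036)
"
```

```text
pos [ 0.4255 -0.3466  0.146 ] yaw 0.0358 tilt [ 0.0012 -0.0009] w 0.423 t 36.5 q7 -0.98
 twist -0.0001 rows>= 1 | shift [ 0.2371 -0.1234  0.0012] rows>= 6 per [ 0.03952 -0.02056  0.0002 ]
```

Emit:
{"op": "move_arm", "data": {
  "motion": [
    {"tx": 0.0337, "ty": -0.0176, "tz": 0, "twist": 0},
    {"tx": 0.0337, "ty": -0.0176, "tz": 0, "twist": 0},
    {"tx": 0.0337, "ty": -0.0176, "tz": 0, "twist": 0},
    {"tx": 0.0337, "ty": -0.0176, "tz": 0, "twist": 0},
    {"tx": 0.0337, "ty": -0.0176, "tz": 0, "twist": 0},
    {"tx": 0.0337, "ty": -0.0176, "tz": 0, "twist": 0},
    {"tx": 0.0337, "ty": -0.0176, "tz": 0, "twist": 0},
    {"tx": 0, "ty": 0, "tz": 0.02, "twist": 0},
    {"tx": 0, "ty": 0, "tz": 0.02, "twist": 0},
    {"tx": 0, "ty": 0, "tz": 0.01, "twist": 0},
    {"tx": 0, "ty": 0, "tz": 0, "twist": 0},
    {"tx": 0, "ty": 0, "tz": 0, "twist": 0}
  ]
}}

```text
clock: 37.7
position: [0.6563, -0.2152, 0.0953]
ee_rot: [-3.141, -0.055, 0.001]
force: [-0.1, -0.5, -0.2]
width: 0.419
gripper_force: 15.0
```

Emit:
{"op": "move_arm", "data": {
  "motion": [
    {"tx": 0, "ty": 0, "tz": 0, "twist": 0},
    {"tx": 0, "ty": 0, "tz": 0, "twist": 0}
  ]
}}

```text
clock: 37.9
position: [0.6571, -0.2153, 0.0966]
ee_rot: [3.141, 0.056, 0.003]
force: [-0.4, 0.1, -1.3]
width: 0.421
gripper_force: 15.0
```

```bash
python3 -c "
from h import *
go(.6573,-.215,.088,.036)
"
```

```text
pos [ 0.6571 -0.2153  0.0966] yaw 0.0355 tilt [ 0.0016 -0.0005] w 0.421 t 37.9 q7 -1.34
 twist -0.0003 rows>= 1 | shift [ 0.0001 -0.0003  0.0086] rows>= 1 per [ 0.00015 -0.00027  0.00862]
```

Emit:
{"op": "move_arm", "data": {
  "motion": [
    {"tx": 0, "ty": 0, "tz": 0.003, "twist": 0},
    {"tx": 0, "ty": 0, "tz": 0.002, "twist": 0},
    {"tx": 0, "ty": 0, "tz": 0.0015, "twist": 0},
    {"tx": 0, "ty": 0, "tz": 0.001, "twist": 0},
    {"tx": 0, "ty": 0, "tz": 0.0005, "twist": 0},
    {"tx": 0, "ty": 0, "tz": 0, "twist": 0},
    {"tx": 0, "ty": 0, "tz": 0, "twist": 0}
  ]
}}

```text
clock: 38.6
position: [0.6568, -0.2149, 0.0882]
ee_rot: [3.141, 0.056, 0.001]
force: [-2.4, 0.6, 5.2]
width: 0.421
gripper_force: 15.0
```

Emit:
{"op": "move_arm", "data": {
  "motion": [
    {"tx": 0, "ty": 0, "tz": 0, "twist": 0},
    {"tx": 0, "ty": 0, "tz": 0, "twist": 0},
    {"tx": 0, "ty": 0, "tz": 0, "twist": 0},
    {"tx": 0, "ty": 0, "tz": 0, "twist": 0},
    {"tx": 0, "ty": 0, "tz": -0.015, "twist": 0},
    {"tx": 0, "ty": 0, "tz": -0.03, "twist": 0},
    {"tx": 0, "ty": 0, "tz": -0.04, "twist": 0},
    {"tx": -0.03, "ty": 0, "tz": -0.02, "twist": 0},
    {"tx": -0.045, "ty": 0.01, "tz": 0, "twist": 0},
    {"tx": -0.045, "ty": 0.01, "tz": 0, "twist": 0},
    {"tx": -0.045, "ty": 0.02, "tz": 0, "twist": 0},
    {"tx": -0.045, "ty": 0.02, "tz": 0, "twist": 0}
  ],
  "gripper": -0.3
}}

```text
clock: 39.8
position: [0.4476, -0.2828, 0.1939]
ee_rot: [3.14, 0.057, 0.003]
force: [-0.3, -0.8, -0.4]
width: 0.649
gripper_force: 0.0
```

```bash
cat > d.py <<'E'
from h import *
a=save("top","t5");b=save("scene","s5")
im=np.vstack([cv2.resize(a[95:185,130:510],(800,189)),cv2.resize(b[110:340,170:480],(800,400),interpolation=cv2.INTER_CUBIC)])
cv2.imwrite("pics/final.png",im[:,:,::-1])
print('tin',fit('top','little_tin_mid',(.658,-.214),zb=.082,yaw=False),'jar',fit('top','jar_mid',(.658,-.214),zb=.03,yaw=False))
print('small',fit('top','small_carton_mid',(.655,.208,.036),zb=.1),'phone',fit('top','phone',(.644,.4115,.1)),'watch',fit('top','watch_stand',(.632,-.398,.847)))
E
python3 d.py
```

```text
tin None jar [ 0.6448 -0.2057  0.0636  0.38  ]
small [0.6537 0.2078 0.1051 0.9166] phone [0.6446 0.4127 0.0722 0.9362] watch [ 0.6324 -0.4     0.7927  0.7524]
```

View pics/final.png

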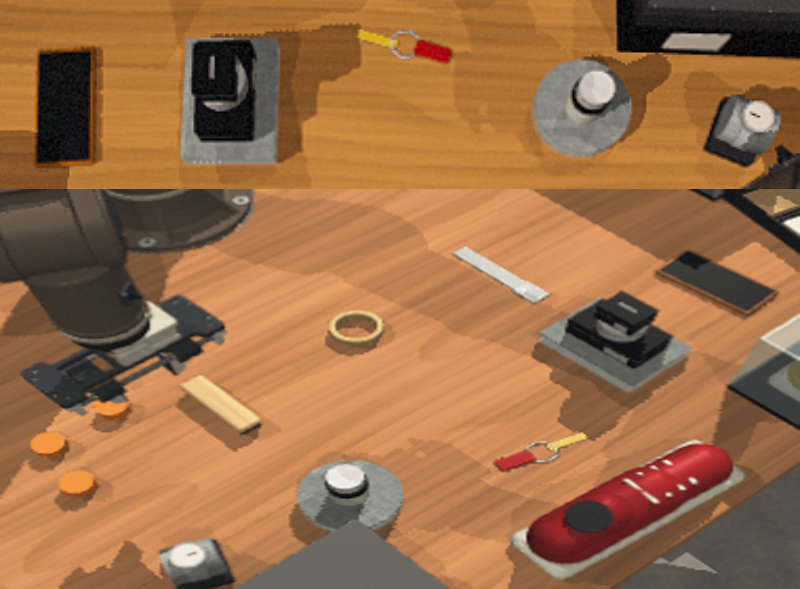

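The picture shows the tower standing straight on the oblong riser at (612,330). The jar carries the tin, concentric, on the round riser at (345,480), and the phone and watch have not moved.

```bash
python3 -c "
from cell import arm
print(arm.sign_off())"
```

```text
the job is handed in; nothing more can be done
None
```

The job is handed in at about 40 s of the 134 s: the tower on the oblong riser was finished first, then the jar and little tin on the round riser, each placement checked by camera fit to about 1 mm except the little tin (checked by eye only, no fit), with no shift seen in the watch or phone.

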